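# Line up the pigment bottles by size at the resin bench

## Robot

A 6-joint arm with a two-finger parallel gripper is mounted at the origin on the work surface. World frame = base frame: x ahead of the robot, y to its left, z up, the work surface at z = 0. Lengths are in mm, angles in rad, forces in N, time in s.
With the tool pointing down it reaches from about 350 to 975 mm from the base axis. Payload 7.1 kg.
Tool frame: the origin (TCP) lies on the front face of the gripper's body, between the roots of the fingers; the fingertips stand 80 mm ahead of it and the grasp point (between the pads) lies 61 mm ahead of it (env.tips_ahead is the distance from the TCP to the fingertips, in mm); z points along the fingers, y is the line along which they close (so a half turn about z gives the same grasp; the last joint's range is limited). The gripper opens to 88 mm and grips with 3 to 60 N. Pads are 20 mm wide; open, the fingers measure 115 mm over their backs; the gripper's body (75 mm by 178 mm) begins 61 mm behind the grasp point.
Start: joints at [1.176, 0.423, 1.63, -0, 1.089, -0.019], TCP at [229.353, 581.38, 302.675] pointing down, gripper open.
Joint ranges: [-3, 3], [-0.9, 2.11], [0.09, 2.58], [-1.31, 4.45], [0.11, 2.69], [-2.54, 2.54]. Speed limits (rad/s): [2.39, 2.39, 3.01, 3.14, 3.14, 3.14].

## Interface

Orientations are given as a unit quaternion [x, y, z, w].
In Python, from station import env, set_gripper, viewer, workorder gives the robot as it stands. Calls block until the motion is done:
- env.reach(position, orientation): joint-space move of the TCP to a pose.
- env.move_l(position, rot=None, rate=150, f_stop=None): straight line of the TCP; rot=None keeps the orientation; rate is the mean speed in mm/s. With f_stop (N) it stops when the force on the tool has changed by that much, and returns True; else False.
- env.move_joints(angles): joint-space move.
- set_gripper(opening): finger opening in mm; the grip force is fixed at half the most; returns when the fingers have stopped.
- env.hold(seconds).
- env.ik(position, orientation): joint angles nearest the present ones, or None.
- env.read_state(): the state.
- viewer.camera(name): name is "scene" or "top" or "wrist"; returns the picture (420x560x3 uint8, blue, green, red); there is no depth.
- viewer.camera_params(name): a dict with "fx", "fy", "cx", "cy" (pixels), "dist" ([k1, k2, p1, p2, k3] as OpenCV has them; the pictures are not rectified), "pose" (4x4, takes a point from camera to world coordinates); the wrist camera has in their place "tool_from_camera" (4x4, takes a point from camera to tool coordinates, whose origin is the TCP and whose axes are the flange's). Camera axes: x right, y up, looking along -z (the intrinsics and any distortion apply to the point x, -y, -z); pixel columns grow to the right and rows downward; lengths in mm; the calibration is good to about 2 mm. A picture is of the moment at which its call begins: read the wrist's pose just before it. camera_params takes no time and is no camera call.
A pose or a line that the arm cannot do raises env.IKError and nothing moves.
- workorder.sign_off(): hands the job in; it is judged then, once.
The state is a dict: "time_s": time; "qpos": joint angles; "dq": joint speeds; "tau": joint torques, N m; "tool_pos": TCP position; "orientation": TCP orientation; "force": force on the tool from outside, world axes, zero at the start; "wrist_torque": the same for the moment, N m; "width": finger opening in mm; "grip_force": force on a finger pad.
Only numpy, scipy, OpenCV 4.12 (cv2) and the standard library are available. Lean on these libraries where they do the work, as an engineer would, in place of code of your own. Each camera call takes 0.05 s, during which the arm holds its last target. There are 200 camera calls.

## Task

Set out the four pigment bottles for mixing: stand them on the row of cork mats in order of size, one centred on each mat, with the smallest next to the white mixing cup and the largest next to the motor. Don't tip a bottle over, and leave the cup and the motor where they stand; at the end every bottle stands upright and still, let go.

Things in the scene. Friction and masses are not known exactly. Their poses are not given: they have to be found in the camera images.
- bottle_small_center (a point): The smallest of four alike round pigment bottles: black cylindrical body with a grey label band, sloping shoulder and narrow white cap; body 24 mm across, straight-sided from the foot to 30 mm up, 50 mm tall with the cap, about 30 g. Starts upright, standing loose on the white bench. This point is on its axis, half-way up (25 mm above its underside); z points up its axis.
- bottle_medium_center (a point): The second smallest of four alike round pigment bottles: black cylindrical body with a grey label band, sloping shoulder and narrow white cap; body 31 mm across, straight-sided from the foot to 38 mm up, 63 mm tall with the cap, about 55 g. Starts upright, standing loose on the white bench. This point is on its axis, half-way up (31.5 mm above its underside); z points up its axis.
- bottle_large_center (a point): The second largest of four alike round pigment bottles: black cylindrical body with a grey label band, sloping shoulder and narrow white cap; body 38 mm across, straight-sided from the foot to 46 mm up, 76 mm tall with the cap, about 90 g. Starts upright, standing loose on the white bench. This point is on its axis, half-way up (38 mm above its underside); z points up its axis.
- bottle_largest_center (a point): The largest of four alike round pigment bottles: black cylindrical body with a grey label band, sloping shoulder and narrow white cap; body 45 mm across, straight-sided from the foot to 54 mm up, 90 mm tall with the cap, about 150 g. Starts upright, standing loose on the white bench. This point is on its axis, half-way up (45 mm above its underside); z points up its axis.
- mat_a: One of four alike round cork mats, 62 mm across, 3 mm thick, fixed in one row (about 88 mm from centre to centre) along the aluminium plate, whose top is 10 mm above the bench. Which letter lies where in the row changes. Origin: centre of its underside; its top, on which a bottle stands, is 3 mm higher (13 mm above the bench).
- mat_b: One of four alike round cork mats, 62 mm across, 3 mm thick, fixed in one row (about 88 mm from centre to centre) along the aluminium plate, whose top is 10 mm above the bench. Which letter lies where in the row changes. Origin: centre of its underside; its top, on which a bottle stands, is 3 mm higher (13 mm above the bench).
- mat_c: One of four alike round cork mats, 62 mm across, 3 mm thick, fixed in one row (about 88 mm from centre to centre) along the aluminium plate, whose top is 10 mm above the bench. Which letter lies where in the row changes. Origin: centre of its underside; its top, on which a bottle stands, is 3 mm higher (13 mm above the bench).
- mat_d: One of four alike round cork mats, 62 mm across, 3 mm thick, fixed in one row (about 88 mm from centre to centre) along the aluminium plate, whose top is 10 mm above the bench. Which letter lies where in the row changes. Origin: centre of its underside; its top, on which a bottle stands, is 3 mm higher (13 mm above the bench).
- cup: Empty white mixing cup, open at the top, 66 mm across the rim, 75 mm tall, light and loose; it stands on the aluminium plate at one end of the row of mats (either end), about 110 mm from the centre of the nearest mat. Origin: centre of its underside.
- motor: Small spare electric motor, an upright steel can 36 mm across, 63 mm tall with its brass shaft, loose; it stands on the plate at the other end of the row, about 110 mm from the nearest mat. Origin: centre of its underside.

How it is judged:
By the outcome, as a careful person would: the job done as asked, in the order asked, and still so for the second after the job is handed in, with the robot touching nothing.
It also fails if it takes over 96 s, if anything falls off the work surface, if the arm or the gripper's body presses on something with over 40 N, if the wrist force passes 120 N, or if a joint passes its speed limit or range.

## Working session

There is one attempt and no reset: what is moved stays moved. The work goes in short steps, each a Python script; the robot and the scene stay as the last script left them, time stands still between calls to the robot, and variables do not carry over. Pictures are saved under pics/ and viewed, at most 14 in all, crops included, and the job is handed in when it is done.

```bash
mkdir -p pics; ls; python3 - <<'E'
from station import env, viewer
import cv2, numpy as np
for n in ("scene","top"):
    cv2.imwrite(f"pics/{n}0.png",viewer.camera(n)); p=viewer.camera_params(n); print(n,{k:np.round(v,3).tolist() for k,v in p.items()})
print(viewer.camera_params("wrist")); s=env.read_state(); print(s["orientation"],s["time_s"])
E
```

```text
pics
scene {'fx': 389.093, 'fy': 389.093, 'cx': 279.653, 'cy': 207.412, 'dist': [0.016, 0.0, 0.0, 0.0, 0.0], 'pose': [[0.129, -0.84, 0.526, 947.276], [0.992, 0.114, -0.061, -18.04], [-0.008, 0.53, 0.848, 645.765], [0.0, 0.0, 0.0, 1.0]]}
top {'fx': 494.798, 'fy': 494.798, 'cx': 280.389, 'cy': 197.969, 'dist': [0.062, 0.0, 0.0, 0.0, 0.0], 'pose': [[-0.019, 0.985, -0.171, 374.384], [-1.0, -0.018, 0.008, 21.601], [0.005, 0.171, 0.985, 1092.252], [0.0, 0.0, 0.0, 1.0]]}
{'fx': 327.32206216178054, 'fy': 327.32206216178054, 'cx': 282.23988590084065, 'cy': 211.65550080886985, 'dist': array([-0.02000762,  0.        ,  0.        ,  0.        ,  0.        ]), 'tool_from_camera': array([[ 6.23285289e-04,  9.55614156e-01,  2.94620426e-01,
         8.11649025e+01],
       [ 9.99999793e-01, -6.42603182e-04, -3.12417646e-05,
        -4.77199736e-02],
       [ 1.59468951e-04,  2.94620385e-01, -9.55614359e-01,
        -8.23879484e+01],
       [ 0.00000000e+00,  0.00000000e+00,  0.00000000e+00,
         1.00000000e+00]])}
[ 1.86813000e-01  9.82395269e-01 -6.48509763e-04 -1.29672452e-04] 0.1
```

View pics/top0.png

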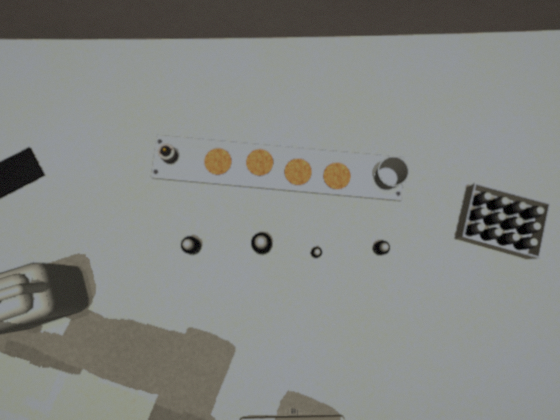

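View pics/scene0.png

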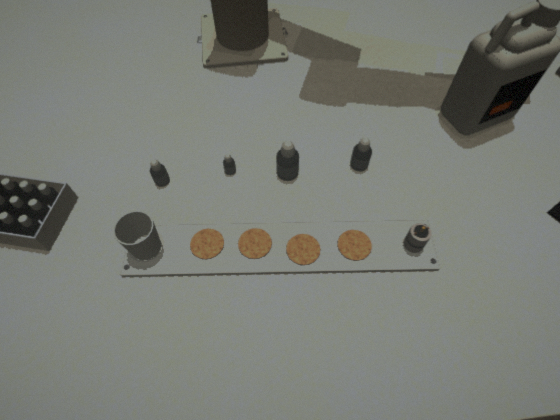

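The top view shows the motor at the left end (167,153) and the cup at the right end (390,172), with mats at columns 218, 260, 298 and 337. The bottles in front are large (190,244), largest (262,242), small (316,252) and medium (382,247). The scene view agrees with this order.

```bash
cat > h.py <<'E'
from station import env, set_gripper, viewer, workorder
import cv2, numpy as np
from scipy.spatial.transform import Rotation as R
def campose(name):
    p=viewer.camera_params(name)
    if "pose" in p: return p,np.array(p["pose"])
    s=env.read_state(); T=np.eye(4); T[:3,:3]=R.from_quat(s["orientation"]).as_matrix(); T[:3,3]=s["tool_pos"]
    return p,T@np.array(p["tool_from_camera"])
def toworld(cam,pix,z):
    p,T=cam; K=np.array([[p["fx"],0,p["cx"]],[0,p["fy"],p["cy"]],[0,0,1]])
    u=cv2.undistortPoints(np.array([[pix]],float),K,np.array(p["dist"],float))[0,0]
    d=T[:3,:3]@[u[0],-u[1],-1]; return T[:3,3]+d*(z-T[2,3])/d[2]
def mats(cam,img):
    hsv=cv2.cvtColor(img,cv2.COLOR_BGR2HSV)
    m=cv2.inRange(hsv,(5,110,90),(25,255,255))
    n,l,st,c=cv2.connectedComponentsWithStats(cv2.morphologyEx(m,cv2.MORPH_CLOSE,np.ones((5,5))))
    o=[(toworld(cam,c[i],13),st[i,4],st[i,2:4].tolist(),c[i]) for i in range(1,n) if st[i,4]>300]
    return sorted(o,key=lambda t:-t[0][1])
E
python3 - <<'E'
from h import *
for n in ("top","scene"):
    c=campose(n)
    for w,a,b,p in mats(c,cv2.imread(f"pics/{n}0.png")): print(n,w.round(1),a,b,p.round(0))
B=dict(large=(76,(187,243),(365,144)),largest=(90,(261,240),(288,146)),small=(50,(316,252),(228,157)),medium=(63,(385,246),(154,163)))
for k,(h,t,s) in B.items(): print(k,toworld(campose("top"),t,h-1).round(0),toworld(campose("scene"),s,h-1).round(0))
q=[2**-.5,2**-.5,0,0]
for qq in (q,[-q[0],q[0],0,0]): print(env.ik([520,0,330],qq))
E
```

```text
top [648.2 152.2  13. ] 506 [26, 25] [218. 161.]
top [644.4  59.   13. ] 506 [26, 25] [259. 162.]
top [621.4 -26.3  13. ] 509 [26, 25] [298. 171.]
top [ 610.4 -112.8   13. ] 509 [26, 26] [336. 175.]
scene [651.4 150.7  13. ] 757 [33, 30] [354. 245.]
scene [647.6  57.8  13. ] 767 [33, 30] [303. 249.]
scene [624.3 -27.2  13. ] 741 [32, 29] [255. 243.]
scene [ 613.2 -113.4   13. ] 743 [33, 30] [207. 243.]
large [461. 207.  75.] [473. 204.  75.]
largest [463.  55.  89.] [470.  55.  89.]
small [439. -59.  49.] [447. -60.  49.]
medium [ 448. -201.   62.] [ 454. -200.   62.]
[-2.28866133e-02  2.35435499e-01  1.83493756e+00 -4.44089210e-16
  1.07121960e+00 -2.28866133e-02]
None
```

```bash
cat >> h.py <<'E'
Q=(R.from_euler('z',-0.14)*R.from_quat([2**-.5,2**-.5,0,0])).as_quat()
E
python3 - <<'E'
from h import *
env.reach([545,15,360],Q)
c=campose("wrist"); im=viewer.camera("wrist"); cv2.imwrite("pics/w1.png",im)
np.save("w1.npy",c[1])
for w,a,b,p in mats(c,im): print(w.round(1),a,b,p.round(0))
print(env.read_state()["time_s"])
E
```

```text
[648.1 152.8  13. ] 2115 [50, 55] [352.  51.]
[645.   59.7  13. ] 1688 [46, 48] [355. 130.]
[626.5 -27.8  13. ] 1145 [41, 43] [346. 198.]
[ 610.2 -112.    13. ] 1239 [42, 39] [340. 256.]
2.4667
```

View pics/w1.png

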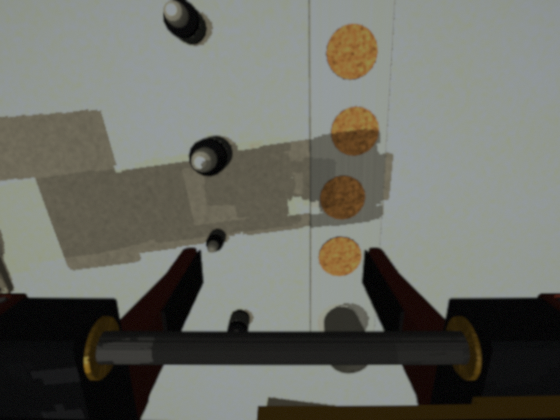

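The wrist view shows cap tops at large (175,11), largest (203,160) and small (213,246). The mat centres agree with the fixed cameras to about 3 mm.

```bash
python3 - <<'E'
from h import *
p=viewer.camera_params("wrist"); c=(p,np.load("w1.npy"))
for k,h,px in (("large",75,(175,11)),("largest",89,(203,160)),("small",49,(213,246)),("medium",62,(239,325))): print(k,toworld(c,px,h).round(1))
# close look at the largest: TCP 25mm to +y so that the camera sees it, crop for sizes
tgt={"largest":(465,55),"small":(442,-59),"medium":(450,-200),"large":(466,205)}
ims=[]
for k in ("medium","small","largest","large"):
    x,y=tgt[k]; env.reach([x,y,230],Q); c=campose("wrist"); np.save(f"c_{k}.npy",c[1]); im=viewer.camera("wrist"); cv2.imwrite(f"pics/n_{k}.png",im); ims.append(im[0:420,130:430])
a=np.vstack([np.hstack(ims[:2]),np.hstack(ims[2:])]); cv2.imwrite("pics/m.png",cv2.resize(a,(428,600))); 
cv2.imwrite("pics/m2.png",np.hstack([i[180:420,50:250] for i in ims])); print(env.read_state()["time_s"])
E
```

```text
large [463.7 205.7  75. ]
largest [464.6  57.7  89. ]
small [443.9 -57.9  49. ]
medium [ 459.3 -172.2   62. ]
5.5167
```

View pics/m2.png

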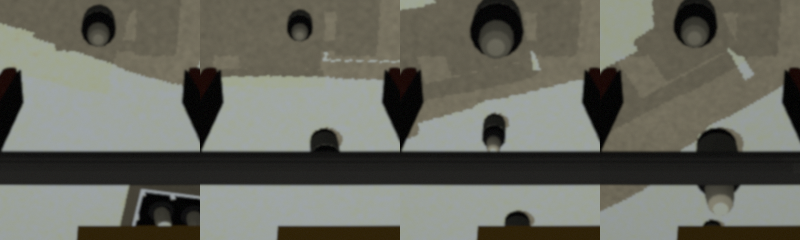

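Cap tops in the full-frame close views: medium (278,221), small (279,214), largest (276,227), large (275,221). Each bottle sits between the open fingers.

```bash
python3 - <<'E'
from h import *
p=viewer.camera_params("wrist")
for k,h,px in (("medium",63,(278,221)),("small",50,(279,214)),("largest",90,(276,227)),("large",76,(275,221))):
    c=(p,np.load(f"c_{k}.npy")); print(k,toworld(c,px,h).round(1))
    # foot/body silhouette extreme: dark blob centroid
    im=cv2.imread(f"pics/n_{k}.png"); g=cv2.cvtColor(im[150:260,230:330],cv2.COLOR_BGR2GRAY); m=(g<45).astype(np.uint8)
    n,l,st,ce=cv2.connectedComponentsWithStats(m); i=1+st[1:,4].argmax(); x,y,w,hh=st[i,:4]; print("  box",x+230,y+150,w,hh)
    # far (upper) edge of body lies near the foot: foot rim at +y
    r={"medium":15.5,"small":12,"largest":22.5,"large":19}[k]
    print("  x at mid", toworld(c,(x+230+w/2,y+150),2).round(1), "-> centre y", round(toworld(c,(x+230+w/2,y+150),2)[1]-r,1))
E
```

```text
medium [ 447.3 -203.2   63. ]
  box 262 185 33 38
  x at mid [ 449.4 -187.2    2. ] -> centre y -202.7
small [440.2 -60.1  50. ]
  box 268 190 24 28
  x at mid [442.1 -51.    2. ] -> centre y -63.0
largest [461.1  56.2  90. ]
  box 251 175 52 59
  x at mid [463.6  77.3   2. ] -> centre y 54.8
large [460.5 205.3  76. ]
  box 254 176 43 49
  x at mid [462.4 225.6   2. ] -> centre y 206.6
```

```bash
cat >> h.py <<'E'
B=dict(small=((441,-60.5),23,(611.2,-112.7)),medium=((448,-202.5),25,(624,-27)),
       large=((462,205.5),29,(645.7,58.8)),largest=((462,55.5),33,(649,152)))
UP=125
def pp(k):
    (x,y),g,(mx,my)=B[k]; t=g+61
    env.reach([x,y,t+80],Q); env.move_l([x,y,t],rate=130)
    set_gripper(5); env.hold(.1); s=env.read_state(); print(k,"width",round(s["width"],1))
    env.move_l([x,y,t+UP],rate=180)
    env.move_l([mx,my,t+UP],rate=250)
    env.move_l([mx,my,t+20],rate=180); env.hold(.1)
    hit=env.move_l([mx,my,t+11],rate=20,f_stop=3); s=env.read_state(); print(" hit",hit,"z err",round(s["tool_pos"][2]-t-13,1),"width",round(s["width"],1))
    set_gripper(75); env.hold(.1)
    env.move_l([mx,my,t+100],rate=180); print(" t",env.read_state()["time_s"])
E
python3 - <<'E'
from h import *
set_gripper(75)
pp("small"); cv2.imwrite("pics/p1.png",viewer.camera("wrist"))
E
```

```text
small width 23.7
 hit True z err -0.1 width 23.4
 t 13.3417
```

View pics/p1.png

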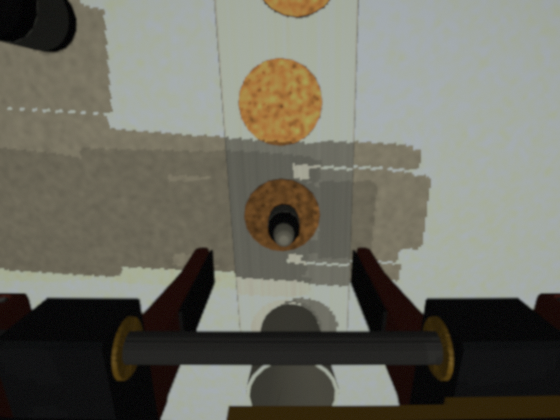

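The small bottle stands upright on the end mat, whose centre is at (282,214). Its far body edge is at about (284,205) and its cap at (284,234), so it is well centred, and I'll continue with the others.

```bash
python3 - <<'E'
from h import *
for k in ("medium","large","largest"): pp(k)
env.reach([520,20,400],Q)
c=campose("wrist"); im=viewer.camera("wrist"); cv2.imwrite("pics/f.png",im); 
env.reach([350,350,330],Q); cv2.imwrite("pics/ft.png",viewer.camera("top")); cv2.imwrite("pics/fs.png",viewer.camera("scene"))
a=cv2.imread("pics/ft.png")[125:210,140:420]; b=cv2.imread("pics/fs.png")[165:285,100:450]
cv2.imwrite("pics/fin.png",np.vstack([cv2.resize(a,(770,234),interpolation=2),cv2.resize(b,(770,264),interpolation=2)]))
print(env.read_state()["time_s"])
E
```

```text
medium width 30.2
 hit True z err -0.0 width 30.4
 t 20.5917
large width 37.4
 hit True z err 0.1 width 37.4
 t 27.8917
largest width 44.6
 hit True z err 0.2 width 44.6
 t 34.5667
37.2
```

View pics/fin.png

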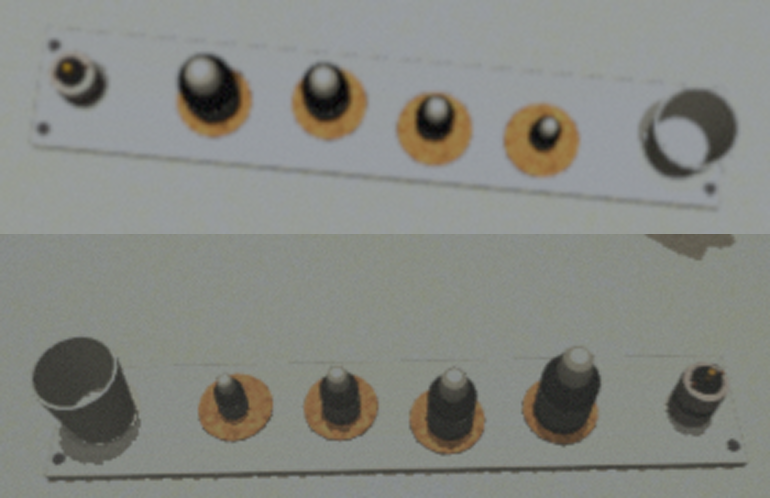

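View pics/f.png

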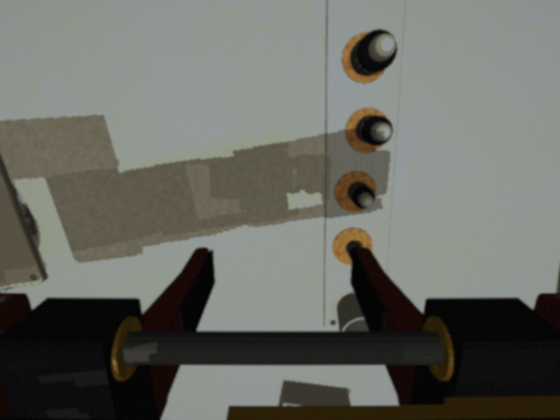

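The final views show all four upright on their mats in the right order, with the cup and motor where they were. I'll check the centring with numbers.

```bash
python3 - <<'E'
from h import *
m={n:mats(campose(n),cv2.imread(f"pics/{n}0.png")) for n in("top","scene")}
D=[("largest",90,(203,74),(579,355)),("large",76,(324,78),(454,374)),("medium",63,(436,108),(336,373)),("small",50,(548,126),(225,381))]
for i,(k,h,t,s) in enumerate(D):
    a=toworld(campose("top"),(140+t[0]/2.75,125+t[1]/2.753),h+13); b=toworld(campose("scene"),(100+s[0]/2.2,165+(s[1]-234)/2.2),h+13)
    print(k,(a-m["top"][i][0])[:2].round(1),(b-m["scene"][i][0])[:2].round(1))
E
```

```text
largest [-3.4 -3.2] [0.9 0.6]
large [-0.5  0.2] [0.6 2.4]
medium [0.9 0.3] [4.1 0.6]
small [-0.8 -0.1] [3.4 0.8]
```

```bash
python3 -c "
from h import *
env.hold(.3); print(workorder.sign_off())"
```

```text
the job is handed in; nothing more can be done
None
```

I handed the job in: all four bottles stand upright and released on their mats, smallest by the cup to largest by the motor, each measured within about 5 mm of its mat's centre; the cup and motor look unmoved, and it took about 38 s.

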